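# Sort the mixed-up shaft supports back into their kit trays

## Task

The three shaft supports were put back in the wrong trays. Move each one into the near bay of the tray whose cover plate has the same outline as its flange, parking one upright on the rubber pad on the way, so that at the end each stands upright and flat in its own tray. Set them down gently rather than dropping them, do not tip them over, and leave the bearing, the wrench and the oil bottle where they are.

Things in the scene. Friction and masses are not known exactly. Their poses are not given: they have to be found in the camera images.
- square_part: loose shaft support, 0.2 to 0.5 kg: aluminium flange 12 mm thick, outline square, 62 x 62 mm; from its middle stands a round steel tube of 32 mm outside diameter (39 mm collar at its foot, up to 17 mm), top face with a dark bore. Total height 75 mm. Origin: centre of the underside, z up along the tube.
- round_part: loose shaft support, 0.2 to 0.5 kg: aluminium flange 12 mm thick, outline round, 68 mm across; from its middle stands a round steel tube of 32 mm outside diameter (39 mm collar at its foot, up to 17 mm), top face with a dark bore. Total height 60 mm. Origin: centre of the underside, z up along the tube.
- lobed_part: loose shaft support, 0.2 to 0.5 kg: aluminium flange 12 mm thick, outline three-lobed (three ears reaching 37 mm from the middle); from its middle stands a round steel tube of 32 mm outside diameter (39 mm collar at its foot, up to 17 mm), top face with a dark bore. Total height 68 mm. Origin: centre of the underside, z up along the tube.
- square_tray: grey parts tray fixed to the bench, 200 (x) x 110 x 15 mm, walls and floor 4 mm thick. A rib divides it into two open bays, each 94 (x) x 102 mm inside. Origin: centre of the NEAR bay (towards the robot), at bench level; here the part belongs. In the far bay, 98 mm along +x, a fixed steel cover plate 8 mm thick, square, 62 x 62 mm.
- round_tray: grey parts tray fixed to the bench, 200 (x) x 110 x 15 mm, walls and floor 4 mm thick. A rib divides it into two open bays, each 94 (x) x 102 mm inside. Origin: centre of the NEAR bay (towards the robot), at bench level; here the part belongs. In the far bay, 98 mm along +x, a fixed steel cover plate 8 mm thick, round, 68 mm across.
- lobed_tray: grey parts tray fixed to the bench, 200 (x) x 110 x 15 mm, walls and floor 4 mm thick. A rib divides it into two open bays, each 94 (x) x 102 mm inside. Origin: centre of the NEAR bay (towards the robot), at bench level; here the part belongs. In the far bay, 98 mm along +x, a fixed steel cover plate 8 mm thick, three-lobed (three ears reaching 37 mm from the middle).
- pad: black ribbed rubber pad, 120 x 120 x 6 mm, fixed to the bench, empty at the start: the free spot. Origin: centre of its underside, at bench level, z up
- bearing: bystander: loose dark steel bearing ring, 84 mm outside, 44 mm bore, 26 mm high, lying on the bench beyond the trays. Origin: centre of the underside
- wrench: bystander: loose steel wrench, 170 mm long, lying flat beyond the trays. Origin: on its underside, x axis along it
- oil: bystander: loose blue plastic oil bottle, 64 mm across, 160 mm high, standing left of the trays. Origin: centre of the underside
Not all that is in view belongs to the job. What is shaped like the square_part but blue or red is not meant.

How it is judged (in metres and radians):
On the way:
1. one of the supports stands on the rubber pad, let go (((horizontal distance between square_part and pad below 0.05 m and contact force between square_part and pad above 0.5 N and contact force between square_part and the fingers below 0.1 N and linear speed of square_part below 0.02 m/s and angle between square_part's own z axis and vertical below 0.08 rad) or (horizontal distance between round_part and pad below 0.05 m and contact force between round_part and pad above 0.5 N and contact force between round_part and the fingers below 0.1 N and linear speed of round_part below 0.02 m/s and angle between round_part's own z axis and vertical below 0.08 rad) or (horizontal distance between lobed_part and pad below 0.05 m and contact force between lobed_part and pad above 0.5 N and contact force between lobed_part and the fingers below 0.1 N and linear speed of lobed_part below 0.02 m/s and angle between lobed_part's own z axis and vertical below 0.08 rad))), for 0.2 s.
At the end, for the whole second after the job is handed in: Each support stands in the near bay of the tray whose cover plate matches its flange: centre within 25 mm of the bay's centre, underside within 4 mm of the tray floor, upright within 0.08 rad, and at rest (horizontal distance between square_part and square_tray below 0.025 m and z of square_part in the frame of square_tray below 0.008 m and linear speed of each of square_part, round_part, lobed_part below 0.02 m/s and angle between each of square_part, round_part, lobed_part's own z axis and vertical below 0.08 rad and horizontal distance between round_part and round_tray below 0.025 m and z of round_part in the frame of round_tray below 0.008 m and horizontal distance between lobed_part and lobed_tray below 0.025 m and z of lobed_part in the frame of lobed_tray below 0.008 m); the robot touches nothing.
It fails at once if a support is tipped over (more than 0.8 rad) (angle between any of square_part, round_part, lobed_part's own z axis and vertical above 0.8 rad).
It fails at once if a support is dropped: moves faster than 0.55 m/s while not held (a free fall of more than about 15 mm) ((linear speed of square_part above 0.55 m/s and contact force between square_part and the fingers below 0.1 N) or (linear speed of round_part above 0.55 m/s and contact force between round_part and the fingers below 0.1 N) or (linear speed of lobed_part above 0.55 m/s and contact force between lobed_part and the fingers below 0.1 N)).
It fails at once if the bearing, the wrench or the oil bottle is pushed more than 25 mm or tipped (distance of any of bearing, wrench, oil from where it was at the start of the episode above 0.025 m or angle between oil's own z axis and vertical above 0.3 rad).
It also fails if it takes over 102 s, if anything falls off the work surface, if the arm or the gripper's body presses on something with over 40 N, if the wrist force passes 120 N, or if a joint passes its speed limit or range.

## Robot

A 6-joint arm with a two-finger parallel gripper is mounted at the origin on the work surface. World frame = base frame: x ahead of the robot, y to its left, z up, the work surface at z = 0. Lengths are in mm, angles in rad, forces in N, time in s.
With the tool pointing down it reaches from about 400 to 925 mm from the base axis. Payload 12.5 kg.
Tool frame: the origin (TCP) lies on the mounting face of the last link; the fingertips stand 190 mm ahead of it and the grasp point (between the pads) lies 171 mm ahead of it; z points along the fingers, y is the line along which they close (so a half turn about z gives the same grasp; the last joint's range is limited). The gripper opens to 95 mm and grips with 3 to 60 N. Pads are 20 mm wide; open, the fingers measure 119 mm over their backs; the gripper's body (75 mm by 180 mm) begins 59 mm behind the grasp point.
Start: joints at [-1.255, 0.491, 1.559, -0, 1.092, -0.106], TCP at [255.896, -570.212, 404.761] pointing down, gripper open.
Joint ranges: [-3.1, 3.1], [-0.84, 2.19], [0.05, 2.79], [-1.13, 4.28], [0.06, 2.93], [-2.69, 2.69]. Speed limits (rad/s): [2.22, 2.22, 2.79, 3.14, 3.14, 3.14].

## Interface

Orientations are given as [roll, pitch, yaw] about the fixed x, y, z axes, in that order (R = Rz(yaw) Ry(pitch) Rx(roll)).
In Python, from cell import * gives the robot as it stands.
- The arm moves only by the tool arm_command, never from a script. Its argument "rows" is a list that holds one entry, the list of rows, each a list of 7 numbers: the shift along the tool's x, y, z normalised to -1 to 1, where 1 is 0.15 m, then the turn, a rotation vector about the tool's x, y, z normalised to -1 to 1, where 1 is 360 degrees, then the opening, from -1 (shut) to 1 (fully open). A call has 1 to 10 rows; each row is the pose to reach, as a shift and turn from the pose commanded when the call began, along the tool's axes at that moment, turning the shorter way round; what a row does not reach only later rows make up. A row lasts 1/12 s, in which the tool goes at most 41.7 mm and 7.16 degrees, less where a joint would pass 70% of its speed; a pose out of reach is approached as far as the arm can. A call with a number of a shift or a turn outside -1 to 1 is refused whole. A call with a gripper value outside its range is refused whole. The fingers move at their own pace and stop on an object; the grip force is fixed at half the most. Time passes only in rows, so rows that repeat a pose let the fingers close. It gives the time, the measured TCP pose, the force, the opening and the grip force at its end, in the units of the state.
- state(): the state, without advancing time (a new reading comes with each control period).
- read_camera(name): name is "scene" or "top"; returns (picture, depth): 384x512x3 uint8, red, green, blue; 384x512 float32, mm along the optical axis (not along the pixel's ray), 0 where there is no reading.
- get_calibration(name): a dict with "camera_matrix" (3x3 intrinsics, pixels), "D" ([k1, k2, p1, p2, k3] as OpenCV has them; the pictures are not rectified), "position" and "orientation" of the camera in the world. Camera axes: x right, y up, looking along -z (the intrinsics and any distortion apply to the point x, -y, -z); pixel columns grow to the right and rows downward; lengths in mm; the calibration is good to about 2 mm. A picture is of the moment at which its call begins. get_calibration takes no time and is no camera call.
- job_done(): hands the job in; it is judged then, once.
The state is a dict: "t": time; "joints": joint angles; "qvel": joint speeds; "tau": joint torques, N m; "eef_pos": TCP position; "tcp_rot": TCP orientation; "ft_force": force on the tool from outside, world axes, zero at the start; "moment": the same for the moment, N m; "opening": opening from 0.0 (shut) to 1.0 (fully open); "grip_force": force on a finger pad.
Only numpy, scipy, OpenCV 4.12 (cv2) and the standard library are available. Lean on these libraries where they do the work, as an engineer would, in place of code of your own. Each camera call takes 0.05 s, during which the arm holds its last target. There are 200 camera calls.

## Working session

There is one attempt and no reset: what is moved stays moved. The work goes in short steps, Python scripts to look and compute and a tool call to move; the robot and the scene stay as the last step left them, time stands still between calls to the robot, and variables do not carry over. Pictures are saved under pics/ and viewed, at most 14 in all, crops included, and the job is handed in when it is done.

Besides the shell and the picture viewer there is one more tool, called after "Emit:" as name(argument=value, ...), one argument or row to a line, values as JSON. arm_command: Moves the arm, as the interface text tells. Its arguments: {"type":"object","properties":{"rows":{"type":"array","items":{"type":"array","items":{"type":"array","items":{"type":"number","minimum":-1,"maximum":1}}}}},"required":["rows"]}

```bash
ls; mkdir -p pics
python3 - <<'E'
from cell import *
import cv2,numpy as np
for n in("top","scene"):
    p,d=read_camera(n); cv2.imwrite(f"pics/{n}0.png",cv2.resize(p[:,:,::-1],(768,576))); np.savez(f"{n}0.npz",p=p,d=d)
    print(n,get_calibration(n))
print(state())
E
```

```text
pics
top {'camera_matrix': array([[416.25250496,   0.        , 253.98629279],
       [  0.        , 416.25250496, 189.03047966],
       [  0.        ,   0.        ,   1.        ]]), 'D': array([-0.05918503,  0.        ,  0.        ,  0.        ,  0.        ]), 'position': array([ 424.24265264,  116.57720018, 1184.4133654 ]), 'orientation': array([ 0.11216012, -0.00907105, -1.55512887])}
scene {'camera_matrix': array([[366.2625994 ,   0.        , 258.14423493],
       [  0.        , 366.2625994 , 189.35322498],
       [  0.        ,   0.        ,   1.        ]]), 'D': array([0.00014564, 0.        , 0.        , 0.        , 0.        ]), 'position': array([ 790.18803847, -340.57231192,  890.58897963]), 'orientation': array([ 0.54104716, -0.01068532,  0.52142205])}
{'t': 0.1, 'joints': array([-1.25461474e+00,  4.91490042e-01,  1.55937092e+00,  2.04858643e-06,
        1.09169084e+00, -1.05578752e-01]), 'qvel': array([ 0.00021544, -0.00272511, -0.00202496, -0.00176516, -0.00146979,
       -0.00019907]), 'tau': array([ 1.32932695e-03, -6.13623333e+01, -2.58605236e+01,  6.93635107e-02,
        4.69677988e-02, -3.72705335e-05]), 'eef_pos': array([ 255.88046175, -570.19487301,  404.23189046]), 'tcp_rot': array([-3.14063903e+00, -1.02885106e-04,  4.21759347e-01]), 'ft_force': array([-0.20008682,  0.50935293, -0.06838077]), 'moment': array([-0.02456084,  0.0522357 , -0.00732915]), 'grip_force': 0.0, 'opening': 1.0000900935531625}
```

View pics/top0.png

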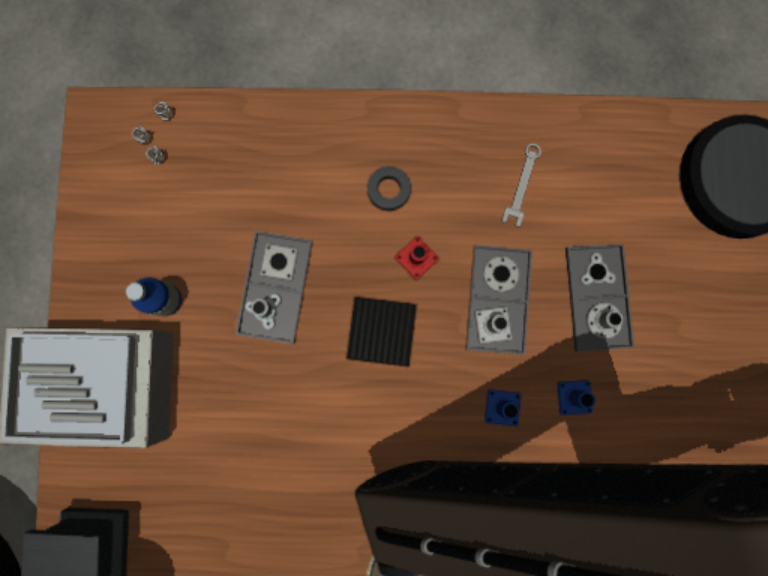

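View pics/scene0.png

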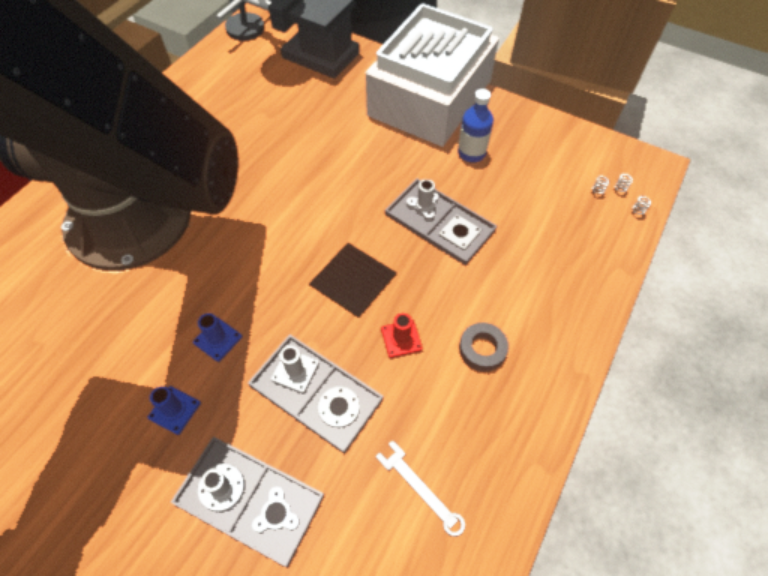

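The candidates for "loose supports" are below, as pixels in the 768-wide top view.
- **Aluminium supports:** the lobed one at (264,308), the square one at (495,324) and the round one at (605,320).
- **Decoys:** blue at (503,408) and (576,398), red at (417,257).
- **Cover plates, fixed:** square at (279,261), round at (501,273) and lobed at (598,271).
- **Pad:** (382,331).

I choose the three aluminium parts in the near bays. Next I'll measure them and check a crop.

```bash
cat > h.py <<'E'
from cell import *
import cv2,numpy as np
from scipy.spatial.transform import Rotation as R
def rays(n,uv):
    c=get_calibration(n)
    q=cv2.undistortPoints(np.float64(uv).reshape(-1,1,2),c['camera_matrix'],c['D'])[:,0]
    v=np.c_[q[:,0],-q[:,1],-np.ones(len(q))]
    return np.array(c['position']),v@R.from_euler('xyz',c['orientation']).as_matrix().T
def plane(n,uv,z):
    o,v=rays(n,uv); return o+v*((z-o[2])/v[:,2])[:,None]
def cloud(n,d):
    h,w=d.shape; g=np.stack(np.meshgrid(np.arange(w),np.arange(h)),-1)
    o,v=rays(n,g.reshape(-1,2)); return (o+v*d.reshape(-1,1)).reshape(h,w,3)
def tubes(n,d,box,zlo):
    P=cloud(n,d); m=(P[...,2]>zlo)&(P[...,2]<100)&(d>0)
    m&=(P[...,0]>box[0])&(P[...,0]<box[1])&(P[...,1]>box[2])&(P[...,1]<box[3])
    k,l,s,c=cv2.connectedComponentsWithStats(m.astype('u1'))
    for i in range(1,k):
        if s[i,4]>25:
            q=P[l==i]; t=np.percentile(q[:,2],90); e=q[q[:,2]>t-8]; (x,y),r=cv2.minEnclosingCircle(np.float32(e[:,:2]))
            print(n,'tube px',c[i].round(),'n',s[i,4],'top z',t.round(1),'mean',e.mean(0).round(1),'circ',round(x,1),round(y,1),round(2*r,1))
E
python3 - <<'E'
from h import *
for n in("top","scene"):
    f=np.load(n+"0.npz"); p,d=f['p'],f['d']
    tubes(n,d,(350,900,-400,450),40)
    hsv=cv2.cvtColor(p,cv2.COLOR_RGB2HSV)
    P=cloud(n,d)
    dk=((P[...,2]<25)&(P[...,2]>-10)&(P[...,0]>380)&(P[...,0]<850)&(P[...,1]>-420)&(P[...,1]<450))
    for nm,m,zz in(("tray",(hsv[...,1]<60)&dk,15),("pad",(hsv[...,2]<55)&dk,6)):
        m=cv2.morphologyEx(m.astype('u1'),cv2.MORPH_CLOSE,np.ones((3,3)))
        cs,_=cv2.findContours(m,cv2.RETR_EXTERNAL,cv2.CHAIN_APPROX_NONE)
        for c in cs:
            if cv2.contourArea(c)<500: continue
            W=plane(n,c[:,0],zz)[:,:2]; r=cv2.minAreaRect(np.float32(W))
            b=cv2.boxPoints(r); print(n,nm,c.mean((0)).round(),np.round(r[0],1),np.round(r[1],1),round(r[2],1))
p=np.load("top0.npz")['p'][150:245,150:430,::-1]
cv2.imwrite("pics/crop.png",cv2.resize(p,None,fx=2.8,fy=2.8,interpolation=2))
E
```

```text
top tube px [278. 169.] n 125 top z 76.8 mean [607.   43.1  74.1] circ 607.4 43.2 31.8
top tube px [173. 205.] n 116 top z 73.8 mean [503.7 325.7  71.3] circ 504.7 326.2 32.0
top tube px [408. 212.] n 138 top z 66.4 mean [ 494.8 -314.4   63.7] circ 494.7 -315.9 33.2
top tube px [332. 215.] n 137 top z 80.8 mean [ 483.8 -102.3   78.5] circ 484.0 -103.3 32.4
top tube px [389. 263.] n 67 top z 77.7 mean [ 356.5 -256.6   74.9] circ 352.0 -257.4 31.7
top tray [[254. 221.]] [466.9 106.7] [113.9 114.6] 83.8
top tray [[333. 200.]] [ 531.2 -114.9] [110.  197.6] 85.6
top tray [[400. 198.]] [ 538.5 -306.9] [199.1 112.6] 4.5
top tray [[182. 191.]] [547.7 310. ] [110.6 197.6] 81.5
top tray [[260. 124.]] [743.2  95.9] [82.5 80.5] 32.4
top pad [[254. 221.]] [467.6 106.5] [117. 117.] 83.8
scene tube px [284. 127.] n 143 top z 73.3 mean [507.4 322.8  71.1] circ 507.3 325.1 35.3
scene tube px [268. 217.] n 177 top z 76.4 mean [612.   38.9  74.8] circ 611.6 39.8 32.0
scene tube px [194. 239.] n 211 top z 80.5 mean [ 486.1 -106.5   78.7] circ 485.7 -105.3 31.9
scene tube px [111. 267.] n 176 top z 76.2 mean [ 358.6 -260.6   74.8] circ 353.3 -260.3 31.0
scene tube px [143. 321.] n 227 top z 65.9 mean [ 497.9 -317.8   64. ] circ 496.9 -318.0 32.9
scene tray [[280. 325.]] [ 761.2 -166.7] [ 36.9 167.3] 74.0
scene tray [[166. 333.]] [ 540.5 -310.4] [201.5 110. ] 4.4
scene tray [[211. 261.]] [ 534.  -118.3] [110.4 199.8] 85.6
scene tray [[292. 144.]] [551.1 308. ] [113.  198.3] 81.1
```

View pics/crop.png

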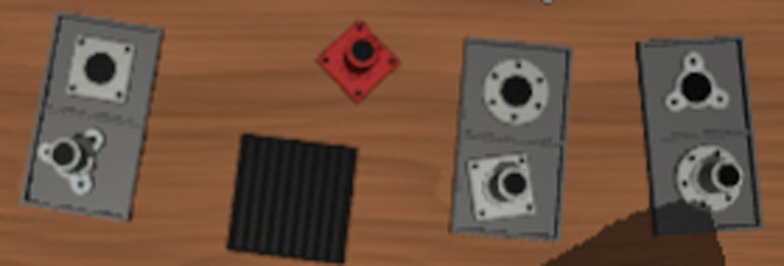

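The crop confirms it: the lobed part is in the square tray (65,155), the square part in the round tray (510,183) and the round part in the lobed tray (725,175). The two views agree to about 4 mm, and the tops at z = 72, 79 and 64 match 4 mm plus each part's height.

| Item | Near-bay or pad centre (mm) | Tube position now (mm) |
|---|---|---|
| Square tray | (501,316) | lobed (506,325) |
| Round tray | (484,-113) | square (485,-104) |
| Lobed tray | (491,-312) | round (496,-317) |
| Pad | (467,106) | – |

The order is round to pad, lobed to its tray, square to its tray, then round to its tray.

Emit:
arm_command(
  rows=[
    [[0.909,-0.396,0,0,0,0.0671,1],[0.909,-0.396,0,0,0,0.0671,1],[0.909,-0.396,0,0,0,0.0671,1],[0.909,-0.396,0,0,0,0.0671,1],[0.909,-0.396,0,0,0,0.0671,1],[0.909,-0.396,0,0,0,0.0671,1],[0.909,-0.396,0,0,0,0.0671,1]],
  ],
)

```text
t: 0.68
eef_pos: [355.9, -460.4, 404.7]
tcp_rot: [3.141, 0.0, 0.001]
ft_force: [-0.0, -0.9, 0.8]
opening: 0.999
grip_force: 0.0
```

Emit:
arm_command(
  rows=[
    [[0.25,-0.25,0,0,0,0,1],[0.5,-0.5,0.1,0,0,0,1],[0.75,-0.75,0.2,0,0,0,1],[0.933,-0.956,0.3,0,0,0,1],[0.933,-0.956,0.5,0,0,0,1],[0.933,-0.956,0.667,0,0,0,1],[0.933,-0.956,0.667,0,0,0,1]],
  ],
)

```text
t: 1.27
eef_pos: [495.9, -315.4, 299.0]
tcp_rot: [-3.136, 0.007, 0.002]
ft_force: [-1.6, -0.9, -1.1]
opening: 1.001
grip_force: 0.0
```

Run:
```python
from h import *
p,d=read_camera("scene"); cv2.imwrite("pics/a.png",cv2.resize(p[220:384,40:260,::-1],None,fx=3,fy=3))
print(state()['eef_pos'])
```

```text
[ 495.71330463 -316.85798886  302.01427276]
```

View pics/a.png

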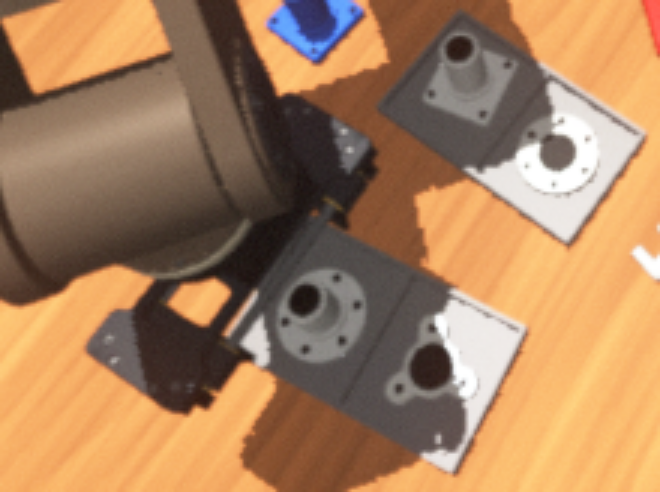

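The fingers straddle the round tube, whose top is at crop pixel (305,300). The fingertips are still about 50 mm above it, so I'll go down and grip.

Emit:
arm_command(
  rows=[
    [[0,0,0.1,0,0,0,1],[0,0,0.2,0,0,0,1],[0,0,0.3,0,0,0,1],[0,0,0.4,0,0,0,1],[0,0,0.5,0,0,0,1],[0,0,0.565,0,0,0,1],[0,0,0.565,0,0,0,1],[0,0,0.565,0,0,0,1]],
  ],
)

```text
t: 1.98
eef_pos: [495.7, -318.0, 220.9]
tcp_rot: [3.141, -0.001, -0.001]
ft_force: [-0.3, 0.9, -0.2]
opening: 1.001
grip_force: 0.0
```

Emit:
arm_command(
  rows=[
    [[0,0,0,0,0,0,-1],[0,0,0,0,0,0,-1],[0,0,0,0,0,0,-1],[0,0,0,0,0,0,-1],[0,0,0,0,0,0,-1],[0,0,0,0,0,0,-1],[0,0,0,0,0,0,-1],[0,0,0,0,0,0,-1],[0,0,0,0,0,0,-1],[0,0,0,0,0,0,-1]],
  ],
)

```text
t: 2.82
eef_pos: [495.9, -316.8, 219.9]
tcp_rot: [3.142, 0.0, 0.0]
ft_force: [-0.7, 0.3, -0.0]
opening: 0.351
grip_force: 0.0
```

Emit:
arm_command(
  rows=[
    [[0,0,0,0,0,0,-1],[0,0,0,0,0,0,-1],[0,0,0,0,0,0,-1],[0,0,0,0,0,0,-1]],
  ],
)

```text
t: 3.15
eef_pos: [495.9, -316.8, 219.9]
tcp_rot: [3.142, 0.0, 0.0]
ft_force: [0.9, 0.2, 0.0]
opening: 0.334
grip_force: 30.0
```

Emit:
arm_command(
  rows=[
    [[0,0,-0.03,0,0,0,-1],[0,0,-0.1,0,0,0,-1],[0,0,-0.2,0,0,0,-1],[0,0,-0.35,0,0,0,-1],[0,0,-0.5,0,0,0,-1],[0,0,-0.65,0,0,0,-1],[0,0,-0.8,0,0,0,-1],[0,0,-0.9,0,0,0,-1],[0,0,-1,0,0,0,-1],[0,0,-1,0,0,0,-1]],
  ],
)

```text
t: 3.98
eef_pos: [495.9, -316.7, 373.5]
tcp_rot: [3.138, -0.004, 0.0]
ft_force: [0.9, -0.3, -3.7]
opening: 0.335
grip_force: 30.0
```

Held: opening 0.334 is 32 mm, and the load is 3.7 N. Next I'll carry it to the pad.

Emit:
arm_command(
  rows=[
    [[0,-0.05,0,0,0,0,-1],[0,-0.15,0,0,0,0,-1],[0,-0.3,0,0,0,0,-1],[0,-0.46,0,0,0,0,-1],[0,-0.64,0,0,0,0,-1],[0,-0.82,0,0,0,0,-1],[0,-1,0,0,0,0,-1]],
  ],
)

```text
t: 4.57
eef_pos: [495.2, -164.4, 368.8]
tcp_rot: [-3.14, 0.002, 0.0]
ft_force: [1.1, -0.2, -3.3]
opening: 0.33
grip_force: 30.0
```

Emit:
arm_command(
  rows=[
    [[0,-0.18,0,0,0,0,-1],[0,-0.36,0,0,0,0,-1],[0,-0.54,0,0,0,0,-1],[0,-0.72,0,0,0,0,-1],[0,-0.86,0,0,0,0,-1],[0,-1,0,0,0,0,-1]],
  ],
)

```text
t: 5.07
eef_pos: [494.8, -14.4, 368.9]
tcp_rot: [-3.141, 0.002, 0.001]
ft_force: [0.2, -1.0, -3.6]
opening: 0.332
grip_force: 30.0
```

Emit:
arm_command(
  rows=[
    [[-0.03,-0.16,0,0,0,0,-1],[-0.06,-0.32,0,0,0,0,-1],[-0.1,-0.48,0.1,0,0,0,-1],[-0.14,-0.62,0.2,0,0,0,-1],[-0.17,-0.74,0.3,0,0,0,-1],[-0.193,-0.82,0.4,0,0,0,-1],[-0.193,-0.82,0.5,0,0,0,-1],[-0.193,-0.82,0.6,0,0,0,-1],[-0.193,-0.82,0.6,0,0,0,-1],[-0.193,-0.82,0.6,0,0,0,-1]],
  ],
)

```text
t: 5.9
eef_pos: [466.1, 106.8, 279.2]
tcp_rot: [3.141, 0.003, 0.001]
ft_force: [0.6, 0.3, -2.8]
opening: 0.33
grip_force: 30.0
```

Run:
```python
from h import *
p,d=read_camera("scene"); cv2.imwrite("pics/b.png",cv2.resize(p[100:264,140:360,::-1],None,fx=3,fy=3))
print(state()['eef_pos'],state()['ft_force'])
```

```text
[466.4610643  106.5814228  279.89792545] [ 0.70789568 -0.52770878 -2.37742122]
```

View pics/b.png

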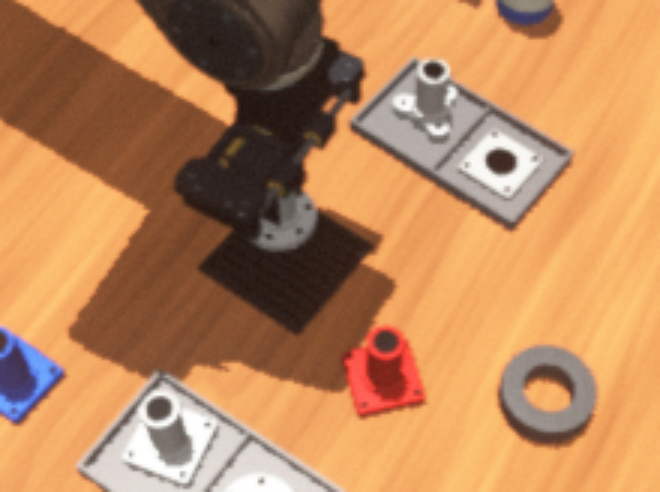

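The round part hangs upright over the pad, with its flange at crop pixel (280,225). Contact should come at TCP z = 222, so I'll lower to 222.5.

Emit:
arm_command(
  rows=[
    [[0,0,0.08,0,0,0,-1],[0,0,0.16,0,0,0,-1],[0,0,0.24,0,0,0,-1],[0,0,0.3,0,0,0,-1],[0,0,0.34,0,0,0,-1],[0,0,0.36,0,0,0,-1],[0,0,0.375,0,0,0,-1],[0,0,0.385,0,0,0,-1],[0,0,0.385,0,0,0,-1],[0,0,0.385,0,0,0,-1]],
  ],
)

```text
t: 6.78
eef_pos: [467.0, 106.2, 222.5]
tcp_rot: [3.142, -0.001, 0.0]
ft_force: [0.5, 0.0, -4.0]
opening: 0.331
grip_force: 30.0
```

Not touching yet; lower 1 mm more and open.

Emit:
arm_command(
  rows=[
    [[0,0,0.004,0,0,0,-1],[0,0,0.008,0,0,0,-1],[0,0,0.008,0,0,0,-1],[0,0,0.008,0,0,0,-1]],
  ],
)

```text
t: 7.12
eef_pos: [466.9, 106.2, 221.9]
tcp_rot: [-3.142, -0.001, 0.0]
ft_force: [-2.2, -0.9, 8.6]
opening: 0.33
grip_force: 30.0
```

Touching: the force is 8.6 N upward. I'll open fully, then rise 110 mm.

Emit:
arm_command(
  rows=[
    [[0,0,0,0,0,0,1],[0,0,0,0,0,0,1],[0,0,0,0,0,0,1],[0,0,0,0,0,0,1],[0,0,0,0,0,0,1],[0,0,0,0,0,0,1],[0,0,0,0,0,0,1],[0,0,0,0,0,0,1],[0,0,0,0,0,0,1],[0,0,0,0,0,0,1]],
  ],
)

```text
t: 7.95
eef_pos: [466.9, 106.2, 220.9]
tcp_rot: [3.141, 0.0, 0.0]
ft_force: [-0.1, -0.3, 0.2]
opening: 0.966
grip_force: 0.0
```

Emit:
arm_command(
  rows=[
    [[0,0,-0.1,0,0,0,1],[0,0,-0.25,0,0,0,1],[0,0,-0.4,0,0,0,1],[0,0,-0.6,0,0,0,1],[0,0,-0.8,0,0,0,1],[0,0,-0.925,0,0,0,1],[0,0,-0.925,0,0,0,1]],
  ],
)

```text
t: 8.53
eef_pos: [467.1, 106.3, 363.2]
tcp_rot: [-3.141, -0.006, 0.0]
ft_force: [0.4, 0.1, -0.7]
opening: 0.999
grip_force: 0.0
```

Emit:
arm_command(
  rows=[
    [[0,-0.1,0,0,0,0,1],[0,-0.3,0,0,0,0,1],[0,-0.55,0,0,0,0,1],[0,-0.8,0,0,0,0,1],[0,-1,0,0,0,0,1]],
  ],
)

```text
t: 8.95
eef_pos: [466.5, 258.3, 358.9]
tcp_rot: [3.141, 0.001, 0.0]
ft_force: [0.9, -0.7, 0.4]
opening: 1.0
grip_force: 0.0
```

Emit:
arm_command(
  rows=[
    [[0.1,-0.2,0,0,0,0,1],[0.2,-0.35,0.1,0,0,0,1],[0.26,-0.463,0.2,0,0,0,1],[0.26,-0.463,0.3,0,0,0,1],[0.26,-0.463,0.37,0,0,0,1],[0.26,-0.463,0.37,0,0,0,1],[0.26,-0.463,0.37,0,0,0,1]],
  ],
)

```text
t: 9.53
eef_pos: [505.7, 325.3, 303.6]
tcp_rot: [3.141, 0.002, -0.0]
ft_force: [-0.0, 0.0, 0.4]
opening: 1.001
grip_force: 0.0
```

Run:
```python
from h import *
p,d=read_camera("scene"); cv2.imwrite("pics/c.png",cv2.resize(p[90:240,180:380,::-1],None,fx=3,fy=3))
tubes("scene",d,(430,560,50,360),45)
print(state()['eef_pos'],state()['ft_force'])
```

```text
scene tube px [285. 127.] n 115 top z 73.3 mean [509.5 324.1  71.2] circ 506.8 324.4 31.7
scene tube px [234. 175.] n 134 top z 67.7 mean [468.7 103.4  65.7] circ 468.1 104.8 31.8
[505.83503641 325.25532536 304.43976852] [ 0.23619304 -0.81498897  0.04513532]
```

View pics/c.png

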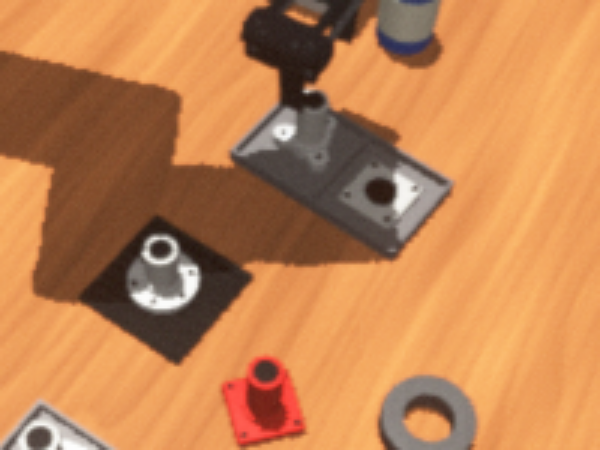

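The round part stands on the pad, its tube at crop pixel (160,250) and about (467,106) mm, top at 66. The gripper is above the lobed tube (312,105). Next I'll lower and grip.

Emit:
arm_command(
  rows=[
    [[0,0,0.1,0,0,0,1],[0,0,0.2,0,0,0,1],[0,0,0.3,0,0,0,1],[0,0,0.4,0,0,0,1],[0,0,0.5,0,0,0,1],[0,0,0.562,0,0,0,1],[0,0,0.562,0,0,0,1],[0,0,0.562,0,0,0,1]],
  ],
)

```text
t: 10.25
eef_pos: [506.0, 325.5, 220.5]
tcp_rot: [-3.142, -0.0, -0.0]
ft_force: [0.4, 0.4, 0.5]
opening: 1.0
grip_force: 0.0
```

Emit:
arm_command(
  rows=[
    [[0,0,0,0,0,0,-1],[0,0,0,0,0,0,-1],[0,0,0,0,0,0,-1],[0,0,0,0,0,0,-1],[0,0,0,0,0,0,-1],[0,0,0,0,0,0,-1],[0,0,0,0,0,0,-1],[0,0,0,0,0,0,-1],[0,0,0,0,0,0,-1],[0,0,0,0,0,0,-1]],
  ],
)

```text
t: 11.08
eef_pos: [505.9, 325.7, 219.9]
tcp_rot: [3.142, -0.0, 0.0]
ft_force: [-1.0, 4.5, 3.3]
opening: 0.354
grip_force: 2.9
```

Emit:
arm_command(
  rows=[
    [[0,0,0,0,0,0,-1],[0,0,0,0,0,0,-1],[0,0,0,0,0,0,-1],[0,0,0,0,0,0,-1]],
  ],
)

```text
t: 11.42
eef_pos: [505.9, 325.7, 219.9]
tcp_rot: [-3.142, -0.0, 0.0]
ft_force: [-0.4, 1.8, -1.4]
opening: 0.33
grip_force: 30.0
```

Emit:
arm_command(
  rows=[
    [[0,0,-0.03,0,0,0,-1],[0,0,-0.1,0,0,0,-1],[0,0,-0.2,0,0,0,-1],[0,0,-0.35,0,0,0,-1],[0,0,-0.5,0,0,0,-1],[0,0,-0.65,0,0,0,-1],[0,0,-0.8,0,0,0,-1],[0,0,-0.9,0,0,0,-1],[0,0,-1,0,0,0,-1],[0,0,-1,0,0,0,-1]],
  ],
)

```text
t: 12.25
eef_pos: [505.8, 325.6, 373.4]
tcp_rot: [-3.14, -0.004, 0.0]
ft_force: [0.8, 0.4, -4.5]
opening: 0.333
grip_force: 30.0
```

Emit:
arm_command(
  rows=[
    [[0,0.05,0,0,0,0,-1],[0,0.15,0,0,0,0,-1],[0,0.3,0,0,0,0,-1],[0,0.46,0,0,0,0,-1],[0,0.64,0,0,0,0,-1],[0,0.82,0,0,0,0,-1],[0,1,0,0,0,0,-1]],
  ],
)

```text
t: 12.83
eef_pos: [505.2, 173.3, 368.7]
tcp_rot: [3.141, 0.002, -0.0]
ft_force: [0.3, 0.1, -4.2]
opening: 0.331
grip_force: 30.0
```

Emit:
arm_command(
  rows=[
    [[0,0.2,0,0,0,0,-1],[0,0.4,0,0,0,0,-1],[0,0.6,0,0,0,0,-1],[0,0.8,0,0,0,0,-1],[0,1,0,0,0,0,-1]],
  ],
)

```text
t: 13.25
eef_pos: [504.9, 23.3, 368.9]
tcp_rot: [3.142, 0.002, -0.0]
ft_force: [1.1, -0.3, -4.1]
opening: 0.331
grip_force: 30.0
```

Emit:
arm_command(
  rows=[
    [[0,0.2,0,0,0,0,-1],[0,0.4,0,0,0,0,-1],[0,0.6,0,0,0,0,-1],[0,0.8,0,0,0,0,-1],[0,1,0,0,0,0,-1]],
  ],
)

```text
t: 13.67
eef_pos: [504.6, -126.6, 368.9]
tcp_rot: [-3.141, 0.002, -0.0]
ft_force: [1.2, 0.2, -3.4]
opening: 0.336
grip_force: 30.0
```

Emit:
arm_command(
  rows=[
    [[0,0.2,0,0,0,0,-1],[0,0.4,0,0,0,0,-1],[-0.03,0.6,0,0,0,0,-1],[-0.06,0.8,0,0,0,0,-1],[-0.1,1,0,0,0,0,-1]],
  ],
)

```text
t: 14.08
eef_pos: [489.4, -276.4, 368.7]
tcp_rot: [-3.14, 0.002, -0.0]
ft_force: [-0.1, -0.9, -3.9]
opening: 0.332
grip_force: 30.0
```

Emit:
arm_command(
  rows=[
    [[0,0.13,0.1,0,0,0,-1],[0,0.21,0.2,0,0,0,-1],[0,0.253,0.3,0,0,0,-1],[0,0.253,0.4,0,0,0,-1],[0,0.253,0.5,0,0,0,-1],[0,0.253,0.6,0,0,0,-1],[0,0.253,0.7,0,0,0,-1],[0,0.253,0.7,0,0,0,-1],[0,0.253,0.7,0,0,0,-1]],
  ],
)

```text
t: 14.83
eef_pos: [490.0, -312.6, 263.9]
tcp_rot: [-3.14, 0.003, -0.0]
ft_force: [0.9, -0.2, -4.3]
opening: 0.333
grip_force: 30.0
```

Run:
```python
from h import *
p,d=read_camera("scene"); cv2.imwrite("pics/d.png",cv2.resize(p[220:384,40:260,::-1],None,fx=3,fy=3))
print(state()['eef_pos'],state()['ft_force'])
```

```text
[ 490.3706615  -312.688148    264.80255873] [ 0.20709534 -0.3580449  -3.81701496]
```

View pics/d.png

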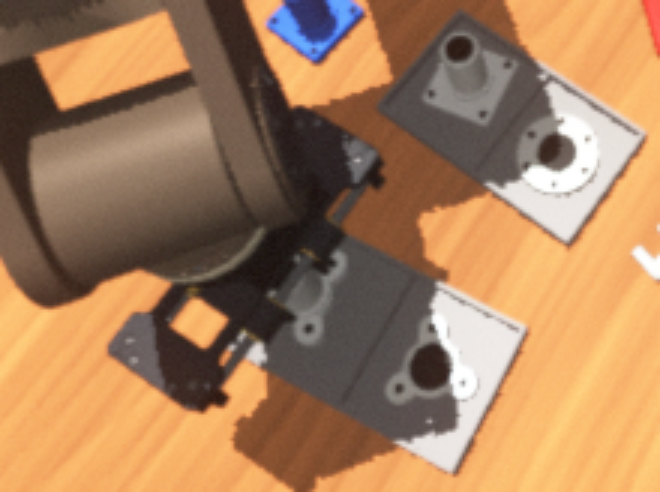

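The lobed part hangs upright over the empty near bay of the lobed tray, its flange at crop pixel (310,295). Next I'll lower it.

Emit:
arm_command(
  rows=[
    [[0,0,0.06,0,0,0,-1],[0,0,0.12,0,0,0,-1],[0,0,0.18,0,0,0,-1],[0,0,0.23,0,0,0,-1],[0,0,0.26,0,0,0,-1],[0,0,0.28,0,0,0,-1],[0,0,0.292,0,0,0,-1],[0,0,0.298,0,0,0,-1],[0,0,0.302,0,0,0,-1],[0,0,0.302,0,0,0,-1]],
  ],
)

```text
t: 15.72
eef_pos: [491.0, -312.3, 219.9]
tcp_rot: [3.141, -0.0, 0.0]
ft_force: [0.9, -0.6, -3.7]
opening: 0.335
grip_force: 30.0
```

Emit:
arm_command(
  rows=[
    [[0,0,0.003,0,0,0,-1],[0,0,0.006,0,0,0,-1],[0,0,0.006,0,0,0,-1],[0,0,0.006,0,0,0,-1]],
  ],
)

```text
t: 16.05
eef_pos: [491.0, -312.3, 219.9]
tcp_rot: [3.141, -0.001, 0.0]
ft_force: [-3.2, 1.4, 7.0]
opening: 0.331
grip_force: 30.0
```

Contact at 7 N. I'll open, rise, then go over to the square part.

Emit:
arm_command(
  rows=[
    [[0,0,0,0,0,0,1],[0,0,0,0,0,0,1],[0,0,0,0,0,0,1],[0,0,0,0,0,0,1],[0,0,0,0,0,0,1],[0,0,0,0,0,0,1],[0,0,0,0,0,0,1],[0,0,0,0,0,0,1],[0,0,0,0,0,0,1],[0,0,0,0,0,0,1]],
  ],
)

```text
t: 16.88
eef_pos: [490.9, -312.3, 218.7]
tcp_rot: [3.142, -0.0, 0.0]
ft_force: [-0.1, 0.2, -0.3]
opening: 0.966
grip_force: 0.0
```

Emit:
arm_command(
  rows=[
    [[0,0,-0.1,0,0,0,1],[0,0,-0.25,0,0,0,1],[0,0,-0.4,0,0,0,1],[0,0,-0.6,0,0,0,1],[0,0,-0.8,0,0,0,1],[0,0,-0.94,0,0,0,1],[0,0,-0.94,0,0,0,1]],
  ],
)

```text
t: 17.47
eef_pos: [491.2, -312.4, 364.1]
tcp_rot: [3.137, -0.005, 0.0]
ft_force: [0.2, 0.1, -0.5]
opening: 0.999
grip_force: 0.0
```

Emit:
arm_command(
  rows=[
    [[0,-0.1,0,0,0,0,1],[0,-0.3,0,0,0,0,1],[0,-0.55,0,0,0,0,1],[0,-0.8,0,0,0,0,1],[0,-1,0,0,0,0,1]],
  ],
)

```text
t: 17.88
eef_pos: [490.1, -159.5, 358.5]
tcp_rot: [-3.14, 0.002, 0.0]
ft_force: [1.3, 0.3, 0.1]
opening: 1.001
grip_force: 0.0
```

Emit:
arm_command(
  rows=[
    [[-0.02,-0.2,0,0,0,0,1],[-0.037,-0.3,0.1,0,0,0,1],[-0.037,-0.387,0.2,0,0,0,1],[-0.037,-0.387,0.3,0,0,0,1],[-0.037,-0.387,0.3,0,0,0,1],[-0.037,-0.387,0.3,0,0,0,1]],
  ],
)

```text
t: 18.38
eef_pos: [485.1, -103.7, 313.8]
tcp_rot: [-3.141, 0.003, 0.001]
ft_force: [0.8, -0.3, -0.1]
opening: 0.998
grip_force: 0.0
```

Run:
```python
from h import *
p,d=read_camera("scene"); cv2.imwrite("pics/e.png",cv2.resize(p[184:384,40:290,::-1],None,fx=3,fy=3))
tubes("scene",d,(430,560,-380,200),45)
print(state()['eef_pos'],state()['ft_force'])
```

```text
scene tube px [234. 175.] n 133 top z 67.4 mean [468.6 103.5  65.5] circ 468.0 103.8 32.8
scene tube px [194. 239.] n 195 top z 80.7 mean [ 486.  -106.5   78.8] circ 485.1 -105.4 32.2
scene tube px [142. 318.] n 235 top z 74.4 mean [ 493.2 -313.6   72.4] circ 492.3 -313.5 32.1
[ 485.31138845 -104.08589832  314.51871796] [ 0.73061794  0.44320396 -1.03290645]
```

View pics/e.png

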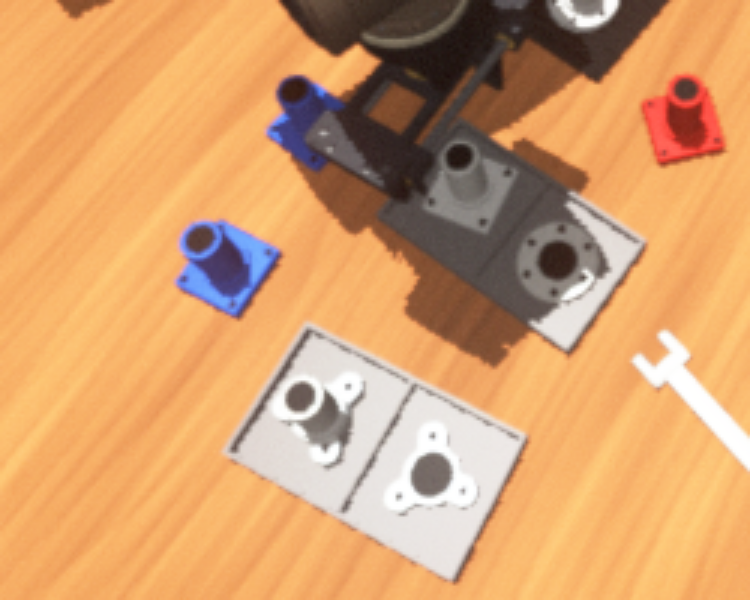

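The lobed part stands flat in its bay, tube top at crop pixel (302,398), within 3 mm of the bay centre. The gripper is above the square tube (460,155). Next I'll lower and grip.

Emit:
arm_command(
  rows=[
    [[0,0,0.1,0,0,0,1],[0,0,0.2,0,0,0,1],[0,0,0.3,0,0,0,1],[0,0,0.4,0,0,0,1],[0,0,0.5,0,0,0,1],[0,0,0.58,0,0,0,1],[0,0,0.632,0,0,0,1],[0,0,0.632,0,0,0,1],[0,0,0.632,0,0,0,1]],
  ],
)

```text
t: 19.18
eef_pos: [485.5, -104.5, 220.2]
tcp_rot: [3.141, -0.0, -0.0]
ft_force: [0.6, -0.3, 0.3]
opening: 1.002
grip_force: 0.0
```

Emit:
arm_command(
  rows=[
    [[0,0,0,0,0,0,-1],[0,0,0,0,0,0,-1],[0,0,0,0,0,0,-1],[0,0,0,0,0,0,-1],[0,0,0,0,0,0,-1],[0,0,0,0,0,0,-1],[0,0,0,0,0,0,-1],[0,0,0,0,0,0,-1],[0,0,0,0,0,0,-1],[0,0,0,0,0,0,-1]],
  ],
)

```text
t: 20.02
eef_pos: [485.4, -104.2, 219.9]
tcp_rot: [3.142, 0.0, 0.0]
ft_force: [-0.2, -0.7, 0.3]
opening: 0.356
grip_force: 0.0
```

Emit:
arm_command(
  rows=[
    [[0,0,0,0,0,0,-1],[0,0,0,0,0,0,-1],[0,0,0,0,0,0,-1],[0,0,0,0,0,0,-1]],
  ],
)

```text
t: 20.35
eef_pos: [485.4, -104.2, 219.9]
tcp_rot: [3.142, 0.0, 0.0]
ft_force: [-0.3, 0.5, -1.2]
opening: 0.333
grip_force: 30.0
```

Emit:
arm_command(
  rows=[
    [[0,0,-0.03,0,0,0,-1],[0,0,-0.1,0,0,0,-1],[0,0,-0.2,0,0,0,-1],[0,0,-0.35,0,0,0,-1],[0,0,-0.5,0,0,0,-1],[0,0,-0.65,0,0,0,-1],[0,0,-0.8,0,0,0,-1],[0,0,-0.9,0,0,0,-1],[0,0,-1,0,0,0,-1],[0,0,-1,0,0,0,-1]],
  ],
)

```text
t: 21.18
eef_pos: [485.4, -104.2, 372.4]
tcp_rot: [3.14, -0.004, 0.0]
ft_force: [0.3, 0.2, -3.1]
opening: 0.332
grip_force: 30.0
```

Emit:
arm_command(
  rows=[
    [[0,-0.05,0,0,0,0,-1],[0,-0.15,0,0,0,0,-1],[0,-0.3,0,0,0,0,-1],[0,-0.46,0,0,0,0,-1],[0,-0.64,0,0,0,0,-1],[0,-0.82,0,0,0,0,-1],[0,-1,0,0,0,0,-1]],
  ],
)

```text
t: 21.77
eef_pos: [484.8, 47.4, 368.5]
tcp_rot: [-3.142, 0.002, -0.0]
ft_force: [0.7, -0.2, -3.3]
opening: 0.335
grip_force: 30.0
```

Emit:
arm_command(
  rows=[
    [[0,-0.2,0,0,0,0,-1],[0,-0.4,0,0,0,0,-1],[0,-0.6,0,0,0,0,-1],[0,-0.8,0,0,0,0,-1],[0,-1,0,0,0,0,-1]],
  ],
)

```text
t: 22.18
eef_pos: [484.6, 197.6, 368.4]
tcp_rot: [3.141, 0.002, 0.0]
ft_force: [1.2, 0.2, -2.9]
opening: 0.329
grip_force: 30.0
```

Emit:
arm_command(
  rows=[
    [[0.03,-0.18,0,0,0,0,-1],[0.06,-0.36,0,0,0,0,-1],[0.09,-0.53,0.1,0,0,0,-1],[0.104,-0.67,0.2,0,0,0,-1],[0.104,-0.76,0.3,0,0,0,-1],[0.104,-0.804,0.4,0,0,0,-1],[0.104,-0.804,0.5,0,0,0,-1],[0.104,-0.804,0.6,0,0,0,-1],[0.104,-0.804,0.7,0,0,0,-1],[0.104,-0.804,0.7,0,0,0,-1]],
  ],
)

```text
t: 23.02
eef_pos: [499.7, 316.4, 260.8]
tcp_rot: [3.139, 0.006, 0.0]
ft_force: [-0.7, -0.1, -3.7]
opening: 0.329
grip_force: 30.0
```

Run:
```python
from h import *
p,d=read_camera("scene"); cv2.imwrite("pics/f.png",cv2.resize(p[90:240,180:380,::-1],None,fx=3,fy=3))
print(state()['eef_pos'],state()['ft_force'])
```

```text
[500.11878202 316.48888453 262.45018221] [-0.08927202  0.17528032 -3.0347153 ]
```

View pics/f.png

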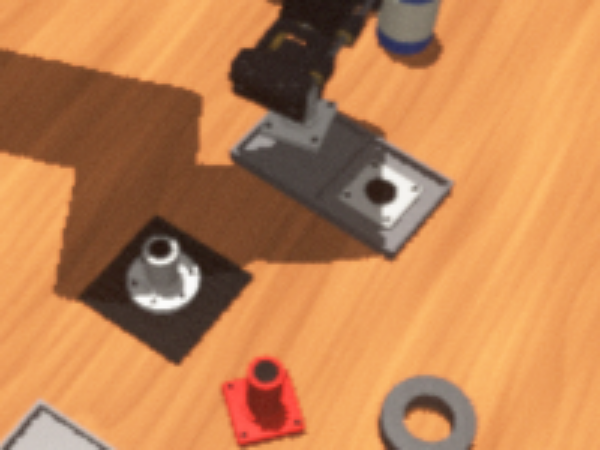

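The square part hangs over the near bay of the square tray, its flange at crop pixel (300,130). Next I'll lower it.

Emit:
arm_command(
  rows=[
    [[0,0,0.06,0,0,0,-1],[0,0,0.12,0,0,0,-1],[0,0,0.18,0,0,0,-1],[0,0,0.23,0,0,0,-1],[0,0,0.26,0,0,0,-1],[0,0,0.28,0,0,0,-1],[0,0,0.292,0,0,0,-1],[0,0,0.298,0,0,0,-1],[0,0,0.303,0,0,0,-1],[0,0,0.303,0,0,0,-1]],
  ],
)

```text
t: 23.9
eef_pos: [500.9, 316.3, 219.9]
tcp_rot: [-3.141, -0.0, 0.0]
ft_force: [-2.1, -1.1, 0.3]
opening: 0.337
grip_force: 30.0
```

Emit:
arm_command(
  rows=[
    [[0,0,0.002,0,0,0,-1],[0,0,0.004,0,0,0,-1],[0,0,0.004,0,0,0,-1]],
  ],
)

```text
t: 24.15
eef_pos: [500.9, 316.3, 219.9]
tcp_rot: [-3.141, -0.001, 0.0]
ft_force: [-3.0, -2.3, 8.0]
opening: 0.335
grip_force: 30.0
```

Emit:
arm_command(
  rows=[
    [[0,0,0,0,0,0,1],[0,0,0,0,0,0,1],[0,0,0,0,0,0,1],[0,0,0,0,0,0,1],[0,0,0,0,0,0,1],[0,0,0,0,0,0,1],[0,0,0,0,0,0,1],[0,0,0,0,0,0,1],[0,0,0,0,0,0,1],[0,0,0,0,0,0,1]],
  ],
)

```text
t: 24.98
eef_pos: [500.9, 316.4, 218.8]
tcp_rot: [3.141, -0.0, 0.0]
ft_force: [0.1, 0.2, -0.0]
opening: 0.968
grip_force: 0.0
```

Emit:
arm_command(
  rows=[
    [[0,0,-0.1,0,0,0,1],[0,0,-0.25,0,0,0,1],[0,0,-0.4,0,0,0,1],[0,0,-0.6,0,0,0,1],[0,0,-0.8,0,0,0,1],[0,0,-0.94,0,0,0,1],[0,0,-0.94,0,0,0,1]],
  ],
)

```text
t: 25.57
eef_pos: [501.1, 316.6, 364.3]
tcp_rot: [-3.139, -0.006, 0.0]
ft_force: [0.0, 1.3, 0.4]
opening: 0.999
grip_force: 0.0
```

Emit:
arm_command(
  rows=[
    [[0,0.1,0,0,0,0,1],[0,0.3,0,0,0,0,1],[0,0.55,0,0,0,0,1],[0,0.8,0,0,0,0,1],[0,1,0,0,0,0,1]],
  ],
)

```text
t: 25.98
eef_pos: [500.2, 163.8, 358.6]
tcp_rot: [3.141, 0.002, 0.0]
ft_force: [1.2, 0.7, -0.3]
opening: 1.0
grip_force: 0.0
```

Emit:
arm_command(
  rows=[
    [[-0.1,0.2,0,0,0,0,1],[-0.2,0.33,0.1,0,0,0,1],[-0.227,0.403,0.2,0,0,0,1],[-0.227,0.403,0.3,0,0,0,1],[-0.227,0.403,0.38,0,0,0,1],[-0.227,0.403,0.38,0,0,0,1],[-0.227,0.403,0.38,0,0,0,1]],
  ],
)

```text
t: 26.57
eef_pos: [466.6, 105.4, 302.0]
tcp_rot: [3.141, 0.003, -0.0]
ft_force: [0.4, -1.0, 0.0]
opening: 1.0
grip_force: 0.0
```

Run:
```python
from h import *
p,d=read_camera("scene"); cv2.imwrite("pics/g.png",cv2.resize(p[90:240,180:380,::-1],None,fx=3,fy=3))
tubes("scene",d,(430,560,-380,400),45)
print(state()['eef_pos'],state()['ft_force'])
```

```text
scene tube px [281. 127.] n 147 top z 79.7 mean [501.5 312.9  78.1] circ 501.0 314.7 31.4
scene tube px [234. 175.] n 134 top z 67.5 mean [468.2 103.5  65.3] circ 467.7 104.2 31.7
scene tube px [142. 317.] n 232 top z 74.2 mean [ 493.2 -313.5   72.2] circ 492.3 -313.3 31.9
[466.78599792 105.66638633 302.63310545] [ 0.62375302 -0.04035216 -0.5941171 ]
```

View pics/g.png

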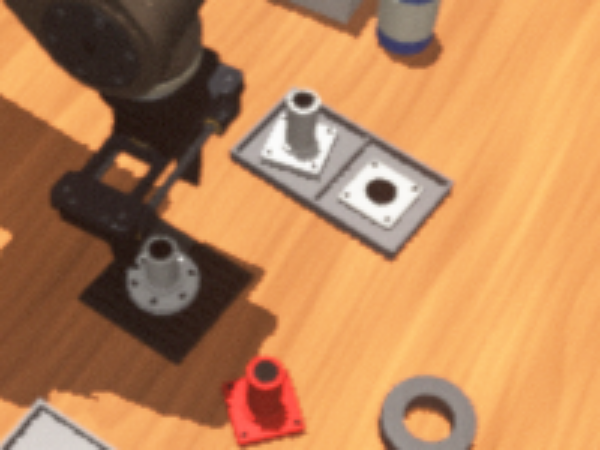

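The square part stands in its tray, tube at crop pixel (302,120), top at 79. The gripper is over the round part (160,255). Next I'll grip it and carry it to the round tray.

Emit:
arm_command(
  rows=[
    [[0,0,0.1,0,0,0,1],[0,0,0.2,0,0,0,1],[0,0,0.3,0,0,0,1],[0,0,0.4,0,0,0,1],[0,0,0.48,0,0,0,1],[0,0,0.54,0,0,0,1],[0,0,0.54,0,0,0,1],[0,0,0.54,0,0,0,1]],
  ],
)

```text
t: 27.28
eef_pos: [467.0, 106.0, 222.1]
tcp_rot: [3.141, 0.0, 0.0]
ft_force: [0.3, -0.1, -0.6]
opening: 1.0
grip_force: 0.0
```

Emit:
arm_command(
  rows=[
    [[0,0,0,0,0,0,-1],[0,0,0,0,0,0,-1],[0,0,0,0,0,0,-1],[0,0,0,0,0,0,-1],[0,0,0,0,0,0,-1],[0,0,0,0,0,0,-1],[0,0,0,0,0,0,-1],[0,0,0,0,0,0,-1],[0,0,0,0,0,0,-1],[0,0,0,0,0,0,-1]],
  ],
)

```text
t: 28.12
eef_pos: [466.9, 105.9, 221.8]
tcp_rot: [3.141, 0.0, 0.0]
ft_force: [0.9, -0.1, 0.1]
opening: 0.358
grip_force: 0.0
```

Emit:
arm_command(
  rows=[
    [[0,0,0,0,0,0,-1],[0,0,0,0,0,0,-1],[0,0,0,0,0,0,-1],[0,0,0,0,0,0,-1]],
  ],
)

```text
t: 28.45
eef_pos: [466.9, 105.9, 221.8]
tcp_rot: [3.142, 0.0, 0.0]
ft_force: [0.4, -0.2, -0.6]
opening: 0.331
grip_force: 30.0
```

Emit:
arm_command(
  rows=[
    [[0,0,-0.03,0,0,0,-1],[0,0,-0.1,0,0,0,-1],[0,0,-0.2,0,0,0,-1],[0,0,-0.35,0,0,0,-1],[0,0,-0.5,0,0,0,-1],[0,0,-0.65,0,0,0,-1],[0,0,-0.8,0,0,0,-1],[0,0,-0.9,0,0,0,-1],[0,0,-1,0,0,0,-1],[0,0,-1,0,0,0,-1]],
  ],
)

```text
t: 29.28
eef_pos: [466.8, 105.9, 374.3]
tcp_rot: [-3.141, -0.004, 0.0]
ft_force: [0.4, -0.5, -3.2]
opening: 0.331
grip_force: 30.0
```

Emit:
arm_command(
  rows=[
    [[0,0.05,0,0,0,0,-1],[0,0.15,0,0,0,0,-1],[0,0.3,0,0,0,0,-1],[0,0.46,0,0,0,0,-1],[0,0.64,0,0,0,0,-1],[0,0.82,0,0,0,0,-1],[0,1,0,0,0,0,-1]],
  ],
)

```text
t: 29.87
eef_pos: [466.4, -45.7, 370.5]
tcp_rot: [-3.141, 0.002, 0.0]
ft_force: [0.8, -0.4, -2.9]
opening: 0.332
grip_force: 30.0
```

Emit:
arm_command(
  rows=[
    [[0.04,0.15,0,0,0,0,-1],[0.08,0.28,0.05,0,0,0,-1],[0.112,0.39,0.15,0,0,0,-1],[0.112,0.458,0.27,0,0,0,-1],[0.112,0.458,0.4,0,0,0,-1],[0.112,0.458,0.52,0,0,0,-1],[0.112,0.458,0.62,0,0,0,-1],[0.112,0.458,0.713,0,0,0,-1],[0.112,0.458,0.713,0,0,0,-1],[0.112,0.458,0.713,0,0,0,-1]],
  ],
)

```text
t: 30.7
eef_pos: [483.3, -113.0, 263.8]
tcp_rot: [-3.141, 0.003, -0.0]
ft_force: [-0.2, 0.5, -3.7]
opening: 0.33
grip_force: 30.0
```

Emit:
arm_command(
  rows=[
    [[0,0,0.06,0,0,0,-1],[0,0,0.12,0,0,0,-1],[0,0,0.18,0,0,0,-1],[0,0,0.23,0,0,0,-1],[0,0,0.26,0,0,0,-1],[0,0,0.28,0,0,0,-1],[0,0,0.29,0,0,0,-1],[0,0,0.296,0,0,0,-1],[0,0,0.3,0,0,0,-1],[0,0,0.3,0,0,0,-1]],
  ],
)

```text
t: 31.53
eef_pos: [483.8, -112.8, 220.1]
tcp_rot: [3.141, -0.0, 0.0]
ft_force: [-0.3, -0.2, -3.6]
opening: 0.331
grip_force: 30.0
```

Emit:
arm_command(
  rows=[
    [[0,0,0.004,0,0,0,-1],[0,0,0.008,0,0,0,-1],[0,0,0.008,0,0,0,-1],[0,0,0.008,0,0,0,-1]],
  ],
)

```text
t: 31.87
eef_pos: [483.7, -112.8, 219.8]
tcp_rot: [3.141, -0.001, 0.0]
ft_force: [-2.2, 1.2, 11.0]
opening: 0.327
grip_force: 30.0
```

Contact at 11 N. I'll release, rise, move aside and check.

Emit:
arm_command(
  rows=[
    [[0,0,0,0,0,0,1],[0,0,0,0,0,0,1],[0,0,0,0,0,0,1],[0,0,0,0,0,0,1],[0,0,0,0,0,0,1],[0,0,0,0,0,0,1],[0,0,0,0,0,0,1],[0,0,0,0,0,0,1],[0,0,0,0,0,0,1],[0,0,0,0,0,0,1]],
  ],
)

```text
t: 32.7
eef_pos: [483.7, -112.8, 218.7]
tcp_rot: [3.142, 0.0, 0.0]
ft_force: [0.9, -0.0, 0.9]
opening: 0.967
grip_force: 0.0
```

Emit:
arm_command(
  rows=[
    [[0,0,-0.1,0,0,0,1],[0,0,-0.25,0,0,0,1],[0,0,-0.4,0,0,0,1],[0,0,-0.6,0,0,0,1],[0,0,-0.8,0,0,0,1],[0,0,-1,0,0,0,1],[0,0,-1,0,0,0,1]],
  ],
)

```text
t: 33.28
eef_pos: [484.1, -112.8, 373.6]
tcp_rot: [3.139, -0.007, 0.0]
ft_force: [1.1, -0.3, -0.7]
opening: 1.0
grip_force: 0.0
```

Emit:
arm_command(
  rows=[
    [[0,-0.2,0,0,0,0,1],[0,-0.5,0,0,0,0,1],[0,-0.75,0,0,0,0,1],[0,-0.9,0,0,0,0,1],[0,-1,0,0,0,0,1],[0,-1,0,0,0,0,1],[0,-1,0,0,0,0,1],[0,-1,0,0,0,0,1]],
  ],
)

```text
t: 33.95
eef_pos: [483.7, 36.7, 368.4]
tcp_rot: [3.141, 0.0, 0.0]
ft_force: [-0.1, -0.7, 0.2]
opening: 1.002
grip_force: 0.0
```

Run:
```python
from h import *
p,d=read_camera("scene"); cv2.imwrite("pics/h.png",cv2.resize(p[:,:,::-1],(768,576)))
tubes("scene",d,(430,560,-380,400),45)
s=state();print(s['t'],s['eef_pos'],s['ft_force'])
```

```text
scene tube px [281. 127.] n 143 top z 79.7 mean [501.1 312.8  78.1] circ 500.7 313.6 31.7
scene tube px [192. 243.] n 162 top z 65.7 mean [ 485.6 -114.7   63.9] circ 485.2 -114.1 32.0
scene tube px [142. 317.] n 233 top z 73.9 mean [ 493.1 -313.5   72.3] circ 492.5 -313.2 32.0
34.0 [483.74801025  36.42137517 368.47985065] [-0.49838995 -0.5277728  -0.10972601]
```

View pics/h.png

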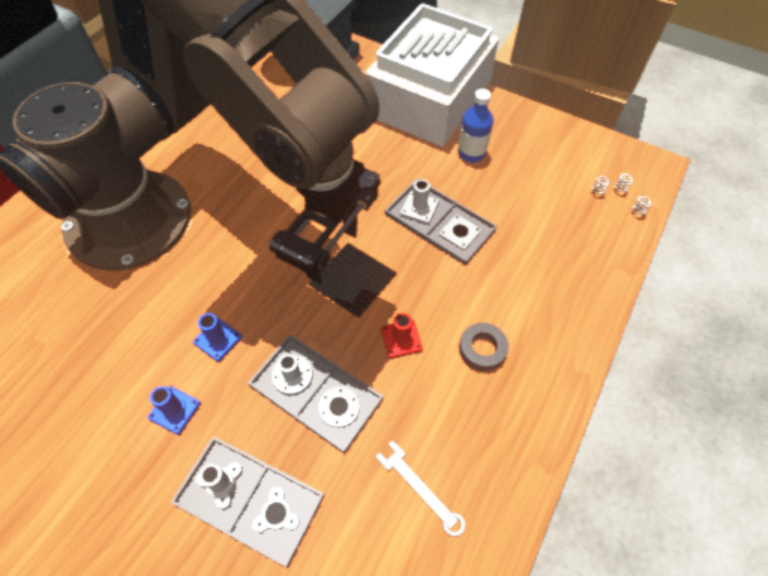

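All three supports match their cover plates: square at (421,200), round at (290,370), lobed at (217,483). The bearing, wrench and bottle have not moved, and the gripper is clear.

```bash
python3 -c "
from cell import *
print(job_done())"
```

```text
the job is handed in; nothing more can be done
None
```

The job is handed in: in the last camera check all three supports stood upright in their matching near bays, about 3 mm or less from centre, after the round one was parked on the pad, and the bearing, wrench and bottle hadn't moved; `job_done()` gave no verdict.

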